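# Load a porcelain ball into the carrier slide of a drilling jig

### The job

On the drilling jig, nudge the loose porcelain ball along the carrier slide until it drops into the slide's round pocket, then keep pushing on the ball so that the slide travels up to the stop block and pushes the stiff stop pin fully in, and back off leaving the ball in the pocket. The ball is unfired and chips: never push it with more than about 20 N (2 kg), and do not lift it out of the trough. Push only on the ball, not on the slide or the pin, and leave the link and the dish on the board where they are.

Things in the scene. Friction and masses are not known exactly. Their poses are not given: they have to be found in the camera images.
- jig: the drilling jig: a fixed wooden board 380 x 220 x 18 mm on the table, with two steel guide cheeks (12 mm high, 58 mm apart) along its middle and a grey stop block at its far (+x) end. Origin: centre of the underside. Its x axis is the push direction, along the cheeks from the slide to the stop block; z up.
- slide: carrier slide: a loose aluminium bar 180 x 56 x 14 mm, 0.35 kg, on the board between the cheeks (1 mm play), sliding along the jig's x; 2 to 4 N moves it. Origin: centre of underside, 18 mm above the table; x as the jig's. On its top (32 mm above the table) two ribs 4 mm high, inner faces 25.5 mm apart, x -90 to +25 mm, form a trough; a 4 mm lip crosses each end. Front end at x = +90 mm.
- ball_center (a point): centre of the loose white porcelain ball, 40 mm in diameter, 75 g, in the trough 60 to 100 mm before the pocket; it rolls freely. Centre height above the table: 52 mm in the trough, about 42.5 mm once dropped in the pocket. There it carries the slide along when pushed level in the jig's +x at, or a little above, its centre height.
- ball: the same ball (named for the force on it); its axes turn as it rolls.
- pin (a joint): how far the stop pin is in, m: 0 out, 0.010 fully in (hard stop). Steel rod, 16 mm head, 8 mm above the board, pointing from the stop block (50 wide, 26 high) back at the slide. About 3 N friction; stays where left. The block's place is not measured: the head stands 5 to 70 mm ahead of the slide's front at the start. Slide and pin together take 5 to 8 N; the force climbs steeply at the end.
- link: bystander: a small terracotta chain link, an oval about 53 x 42 mm, 10 mm high, lying loose on the jig's board beside the cheek, on the +y side. Origin on the board.
- dish: bystander: a small shallow blue dish, 52 mm across, 18 mm high, standing loose on the jig's board on the -y side. Origin: centre of its underside.
- pocket (a point): centre of the mouth of the round pocket in the slide's top face: a recess 34 mm in diameter and 11 mm deep, 45 mm ahead (+x) of the slide's centre, on the trough's centre line.
Things that resemble listed ones, but are neither listed nor needed, are in the scene too. What is shaped like the slide but pink or red is not meant.

How it is judged:
By the outcome, as a careful person would: the job done as asked, in the order asked, and still so for the second after the job is handed in, with the robot touching nothing.
It also fails if it takes over 48 s, if anything falls off the work surface, if the arm or the gripper's body presses on something with over 40 N, if the wrist force passes 120 N, or if a joint passes its speed limit or range.

### The arm

A 6-joint arm with a two-finger parallel gripper is mounted at the origin on the work surface. World frame = base frame: x ahead of the robot, y to its left, z up, the work surface at z = 0. Lengths are in m, angles in rad, forces in N, time in s.
With the tool pointing down it reaches from about 0.4 to 0.825 m from the base axis. Payload 7 kg.
Tool frame: the origin (TCP) lies at the centre of the arm's flange, where the gripper is bolted on; the fingertips stand 178 mm ahead of it and the grasp point (between the pads) lies 159 mm ahead of it; z points along the fingers, y is the direction in which the jaws open and shut (so a half turn about z gives the same grasp; the last joint's range is limited). The gripper opens to 88 mm and grips with 3 to 60 N. Pads are 19 mm wide; open, the fingers measure 130 mm over their backs; the gripper's body (78 mm by 193 mm) begins 47 mm behind the grasp point.
Start: joints at [-1.008, 0.359, 0.012, 0, -1.224, -0.288], TCP at [0.183, -0.65, 0.405] pointing down, gripper open.
Joint ranges: [-3.07, 3.07], [-1.43, 2.12], [-1.02, 1.25], [-3.03, 1.67], [-3.05, -0], [-3.03, 3.03]. Speed limits (rad/s): [2.39, 2.39, 3.01, 3.14, 3.14, 3.14].

### API

Orientations are given as [roll, pitch, yaw] about the fixed x, y, z axes, in that order (R = Rz(yaw) Ry(pitch) Rx(roll)).
In Python, from station import arm gives the robot as it stands.
- The arm moves only by the shell command python3 -m handwheel 'ROWS' [OPENING] [FORCE]. ROWS is JSON, a list of rows, each a list of 4 numbers: the shift along the world's x, y, z in cm, then the turn about the world's z in rad. In form: [[dx, dy, dz, yaw], ...]. A call has 1 to 20 rows; each row shifts and turns the commanded pose from where the row before left it; what a row does not reach is not made up. A row lasts 1/10 s, in which the tool goes at most 50 mm and 8.59 degrees, less where a joint would pass 70% of its speed; a pose out of reach is approached as far as the arm can. A call is refused whole if a number of a shift passes 5 or a number of a turn 0.15, either way. A call with a gripper value outside its range is refused whole. OPENING is the closure, from 0 (fully open) to 1 (shut), set as the call begins (- or left out, the last holds). The fingers move at their own pace and stop on an object; FORCE is the grip in N (left out, the last holds). Time passes only in rows, so rows that do not move let the fingers close. It gives the time, the measured TCP pose, the force and the opening at its end, in the units of the state.
- arm.get_state(): the state, without advancing time (a new reading comes with each control period).
- arm.grab_frame(name): name is "side" or "top"; returns a dict with "image" (400x640x3 uint8, red, green, blue), "depth" (400x640 float32, m along the optical axis (not along the pixel's ray), 0 where there is no reading), "vfov" (degrees; the focal length in pixels is half the picture's height over the tangent of half this angle, whatever the lens; pixels are square), "cx", "cy" (the principal point, pixels), "rvec" (rotation vector, rad) and "tvec" (3), from world to camera coordinates, as OpenCV has them. Camera axes: x right, y down, z forward; pixel columns grow to the right and rows downward; lengths in m; the calibration is good to about 2 mm. A picture is of the moment at which its call begins.
- arm.job_done(): hands the job in, once; it reports no verdict.
The state is a dict: "t": time; "q": joint angles; "qd": joint speeds; "joint_efforts": joint torques, N m; "eef_pos": TCP position; "ee_rot": TCP orientation; "force": force on the tool from outside, world axes, zero at the start; "moment": the same for the moment, N m; "width": finger opening in m.
Only numpy, scipy, OpenCV 4.12 (cv2) and the standard library are available. Lean on these libraries where they do the work, as an engineer would, in place of code of your own. Each camera call takes 0.05 s, during which the arm holds its last target.

## Working session

There is one attempt and no reset: what is moved stays moved. The work goes in short steps, Python scripts to look and compute and a shell command to move; the robot and the scene stay as the last step left them, time stands still between calls to the robot, and variables do not carry over. Pictures are saved under pics/ and viewed, and the job is handed in when it is done.

```bash
ls; mkdir -p pics; cat > h.py <<'E'
import numpy as np, cv2
from station import arm
def cam(f):
    h,w=f["image"].shape[:2]; fl=h/2/np.tan(np.radians(f["vfov"])/2)
    R=cv2.Rodrigues(np.array(f["rvec"],float))[0]; return fl,f["cx"],f["cy"],R,np.array(f["tvec"],float).ravel()
def ray(f,u,v,z):
    fl,cx,cy,R,t=cam(f); d=R.T@np.array([(u-cx)/fl,(v-cy)/fl,1]); c=-R.T@t
    return c+d*(z-c[2])/d[2]
def dpt(f,u,v):
    fl,cx,cy,R,t=cam(f); Z=f["depth"][int(v),int(u)]; return R.T@(np.array([(u-cx)/fl*Z,(v-cy)/fl*Z,Z])-t)
def proj(f,p):
    fl,cx,cy,R,t=cam(f); q=R@np.array(p,float)+t; return q[0]/q[2]*fl+cx,q[1]/q[2]*fl+cy
def save(f,n): cv2.imwrite("pics/"+n,f["image"][:,:,::-1])
E
python3 - <<'E'
from h import *
import pickle
for n in("top","side"):
    f=arm.grab_frame(n); save(f,n+"0.png"); pickle.dump(f,open(n+"0.pkl","wb")); print(n,f["vfov"],f["cx"],f["cy"],-cam(f)[3].T@cam(f)[4])
s=arm.get_state(); print(s)
E
```

```text
pics
top 46.740356499369454 322.1504201273669 195.70531279295562 [ 0.48969534 -0.03301021  0.8807225 ]
side 52.10063132533716 318.3510133991623 200.7331645926219 [ 0.33779024 -0.50253072  0.56508382]
{'t': 0.1, 'q': array([-1.00789323e+00,  3.59304668e-01,  1.11674045e-02, -3.22114735e-04,
       -1.22408894e+00, -2.88097447e-01]), 'qd': array([ 0.00135165, -0.00209552,  0.00383057,  0.00211188,  0.00069662,
       -0.00034339]), 'joint_efforts': array([-2.32154953e-04, -5.84166241e+01,  2.93752742e+01,  7.01554790e+00,
        1.02176439e-02, -8.39091194e-05]), 'eef_pos': array([ 0.1831213 , -0.64950994,  0.40382795]), 'ee_rot': array([ 3.14013566e+00, -1.15962273e-04, -2.86689660e+00]), 'force': array([0.39978099, 0.49888936, 0.205818  ]), 'moment': array([-0.00073534, -0.01504248,  0.0015981 ]), 'width': 0.08784658105777281}
```

View pics/top0.png

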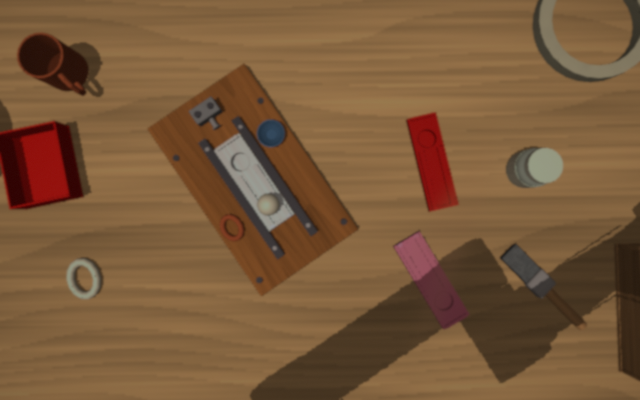

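View pics/side0.png

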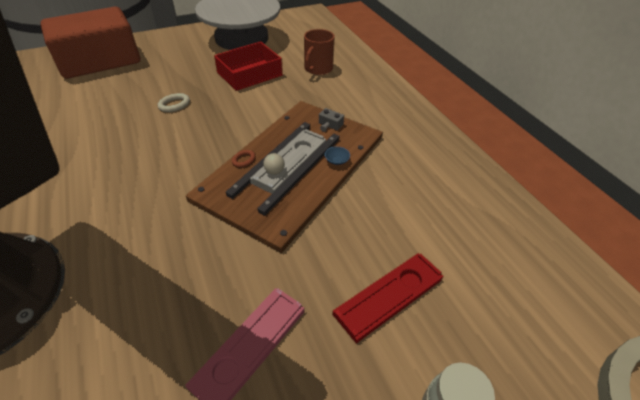

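The top view shows the board at about (150–358, 65–295), the ball at (269,204), the pocket at (240,161) and the stop block at (206,110). The link is at (232,227) and the dish at (271,133). The red and pink slides are decoys. I'll zoom in and measure.

```bash
python3 - <<'E'
from h import *
import pickle
f=pickle.load(open("top0.pkl","rb")); g=pickle.load(open("side0.pkl","rb"))
cv2.imwrite("pics/topz.png",cv2.resize(f["image"][60:300,140:365,::-1],None,fx=2.5,fy=2.5,interpolation=cv2.INTER_CUBIC)[:600])
cv2.imwrite("pics/sidez.png",cv2.resize(g["image"][95:250,180:390,::-1],None,fx=3.6,fy=3.6,interpolation=cv2.INTER_CUBIC))
for n,u,v,z in [("c1",245,66,.018),("c2",150,128,.018),("c3",262,295,.018),("c4",358,229,.018),("ball",269,204,.052),("pocket",240,161,.032)]:
    print(n,ray(f,u,v,z).round(4),dpt(f,u,v).round(4))
fl,cx,cy,R,t=cam(f); print(R.round(3))
# side: ball
print(proj(g,ray(f,269,204,.052)))
E
```

```text
c1 [0.7629 0.1018 0.018 ] [0.7638 0.1023 0.0151]
c2 [0.6481 0.2801 0.018 ] [0.6477 0.2794 0.02  ]
c3 [0.3347 0.0742 0.018 ] [0.3342 0.0746 0.0151]
c4 [ 0.4541 -0.1056  0.018 ] [ 0.4533 -0.1072 -0.0012]
ball [0.5024 0.0558 0.052 ] [0.5021 0.0537 0.0715]
pocket [0.5824 0.1104 0.032 ] [0.5839 0.1126 0.0189]
[[-0.014 -1.     0.007]
 [-0.999  0.014 -0.032]
 [ 0.032 -0.008 -0.999]]
(np.float64(273.6910621156766), np.float64(164.39636848032765))
```

View pics/topz.png

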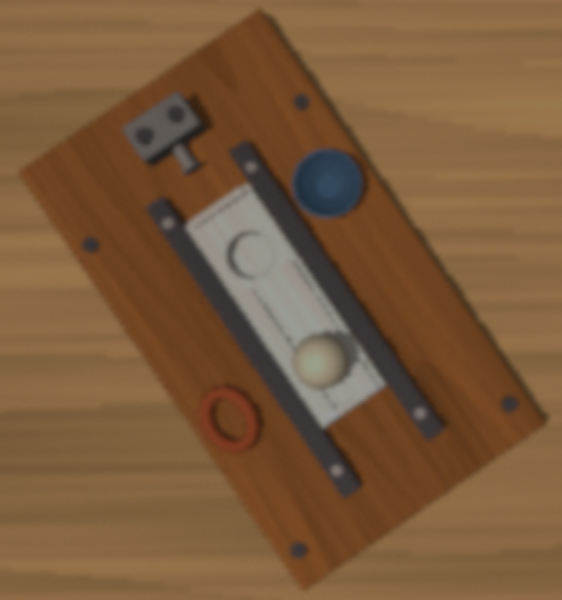

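View pics/sidez.png

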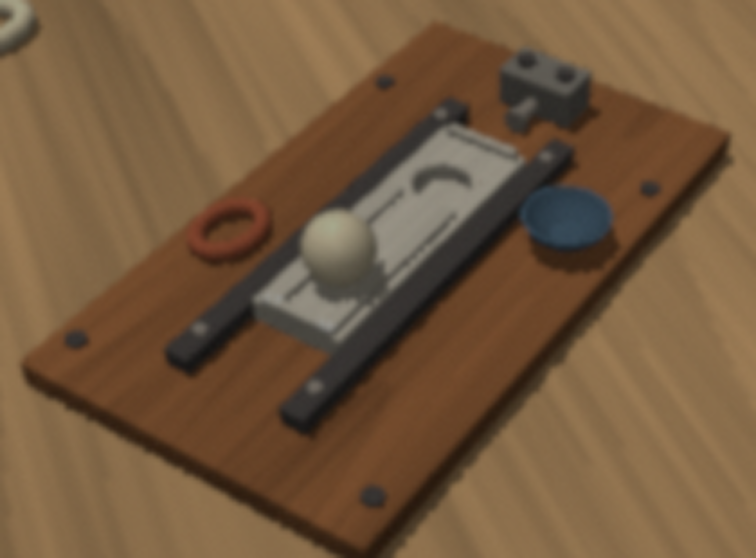

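```bash
python3 - <<'E'
from h import *
import pickle
f=pickle.load(open("top0.pkl","rb")); g=pickle.load(open("side0.pkl","rb"))
c=lambda x,y,z: ray(f,140+x/2.5,60+y/2.5,z)[:2]
for a,b in(((419,413),(251,167)),((336,470),(168,223))):
    d=c(*b,.03)-c(*a,.03); print("cheek yaw",np.arctan2(d[1],d[0]),np.linalg.norm(d))
A=[c(419,413,.03),c(251,167,.03),c(336,470,.03),c(168,223,.03)]
print("screw ctr",np.mean(A,0), "gap",np.linalg.norm(A[0]-A[2]))
def fitrect(corners): # order: back-right.. 
    P=np.array(corners); return P
B=np.array([ray(f,u,v,.018)[:2] for u,v in((245,64.5),(148.5,129),(262,295.5),(358.5,228.5))])
print("board sides",[np.linalg.norm(B[i]-B[(i+1)%4]) for i in range(4)],"ctr",B.mean(0))
d=(B[1]-B[2]+B[0]-B[3]);print("yaw",np.arctan2(d[1],d[0]))
S=np.array([c(x,y,.032) for x,y in((251,183),(184,227),(324,430),(387,384))])
print("slide sides",[np.linalg.norm(S[i]-S[(i+1)%4]) for i in range(4)],"ctr",S.mean(0))
d=(S[1]-S[2]+S[0]-S[3]);y=np.arctan2(d[1],d[0]);print("yaw",y)
# ball masks
for n,h,(u0,v0,r) in(("top",f,(268.5,204,16)),("side",g,(274,164,18))):
    im=cv2.cvtColor(h["image"],cv2.COLOR_RGB2HSV)
    D=np.zeros(h["depth"].shape); 
    fl,cx,cy,R,t=cam(h); vv,uu=np.mgrid[0:400,0:640]; Z=h["depth"]
    P=np.stack([(uu-cx)/fl*Z,(vv-cy)/fl*Z,Z],-1)-t; W=P@R
    m=(W[...,2]>.042)&(np.hypot(uu-u0,vv-v0)<r)&(Z>0)
    cc=cv2.minEnclosingCircle(np.argwhere(m)[:,::-1].astype(np.float32)); print(n,cc)
    X=W[m]; a=np.c_[2*X,np.ones(len(X))]; s=np.linalg.lstsq(a,(X**2).sum(1),rcond=None)[0]
    print(" sphere fit",s[:3],np.sqrt(s[3]+(s[:3]**2).sum()),len(X))
    print(" ray",ray(h,*cc[0],.052))
print("pocket top",c(252,255,.032), "pinhead",c(191,167,.026))
E
```

```text
cheek yaw 0.5861699634379274 0.21977581591550602
cheek yaw 0.5862009702110158 0.21992861961372323
screw ctr [0.53403742 0.07931321] gap 0.07365904207666749
board sides [np.float64(0.21703549222515411), np.float64(0.3757232311565755), np.float64(0.21759060282902007), np.float64(0.37412585148222294)] ctr [0.55019881 0.08809941]
yaw 0.5897340019236292
slide sides [np.float64(0.05882102870271797), np.float64(0.1812648328849158), np.float64(0.056976838506465406), np.float64(0.17868953095706677)] ctr [0.54290919 0.08404746]
yaw 0.5872650955000036
top ((268.129638671875, 203.87037658691406), 11.130478858947754)
 sphere fit [0.50275703 0.05742336 0.05297155] 0.01914773350568342 388
 ray [0.50267545 0.05738713 0.052     ]
side ((273.92059326171875, 163.3540802001953), 10.569448471069336)
 sphere fit [0.50304814 0.05648226 0.05399745] 0.019324253379734542 352
 ray [0.50380309 0.05845175 0.052     ]
pocket top [0.58058837 0.1089072 ] pinhead [0.6472595  0.15450548]
```

Jig yaw is about 0.587, so its x axis is (0.833, 0.554). The slide centre is (0.543, 0.084) and the ball (0.5028, 0.0573), so the ball is 93 mm before the pocket. That agrees with the stated 60–100 mm. The pin gap is about 36 mm. I'll approach high, with the jaws shut across the jig.

```bash
python3 -m handwheel '[[0.5,1.2,0,0.0156],[1,2.4,0,0.0156],[1.5,3.6,0,0.0156],[1.5,3.6,0,0.0156],[1.5,3.6,0,0.0156],[1.5,3.6,0,0.0156],[1.5,3.6,0,0.0156],[1.5,3.6,0,0.0156],[1.5,3.6,0,0.0156],[1.5,3.6,0,0.0156],[1.5,3.6,0,0.0156],[1.5,3.6,0,0.0156],[1.5,3.6,0,0.0156],[1.5,3.6,0,0.0156],[1.5,3.6,0,0.0156],[1.5,3.6,0,0.0156],[1.5,3.6,0,0.0156],[1.5,3.6,0,0.0156],[1.5,3.6,0,0.0156],[1.0,2.4,0,0.0156]]' 1 10; python3 -m handwheel '[[0,0,0,0],[0,0,0,0],[0,0,0,0]]'
```

```text
t: 2.1
eef_pos: [0.4631, 0.0247, 0.4046]
ee_rot: [3.141, 0.0, -2.552]
force: [-0.2, -0.4, -0.5]
width: 0.0012
t: 2.4
eef_pos: [0.4625, 0.022, 0.4045]
ee_rot: [3.141, -0.0, -2.555]
force: [-1.1, 0.3, -0.3]
width: 0.0006
```

```bash
python3 -m handwheel '[[0.1,0.9,-0.5,0],[0,0,-2,0],[0,0,-2.5,0],[0,0,-2.5,0],[0,0,-2.5,0],[0,0,-2.5,0],[0,0,-1.5,0],[0,0,-0.5,0],[0,0,0,0],[0,0,0,0]]'
python3 - <<'E'
from h import *
for n in("top","side"):
    f=arm.grab_frame(n); save(f,n+"1.png")
    if n=="side": cv2.imwrite("pics/sidez1.png",cv2.resize(f["image"][75:250,180:390,::-1],None,fx=3.4,fy=3.4,interpolation=cv2.INTER_CUBIC))
s=arm.get_state();print(s["eef_pos"],s["ee_rot"],s["force"])
E
```

```text
t: 3.4
eef_pos: [0.4644, 0.0314, 0.2603]
ee_rot: [-3.141, 0.001, -2.555]
force: [0.5, 0.3, -0.7]
width: 0.0005
[0.46448798 0.03146687 0.26058039] [-3.14129060e+00  1.83519978e-03 -2.55487102e+00] [-0.75517996  0.20607042  0.24110056]
```

View pics/sidez1.png

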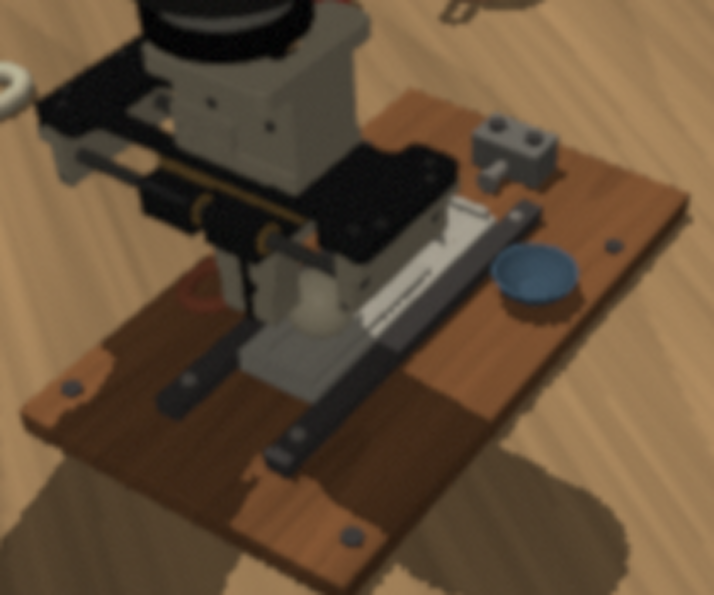

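View pics/top1.png

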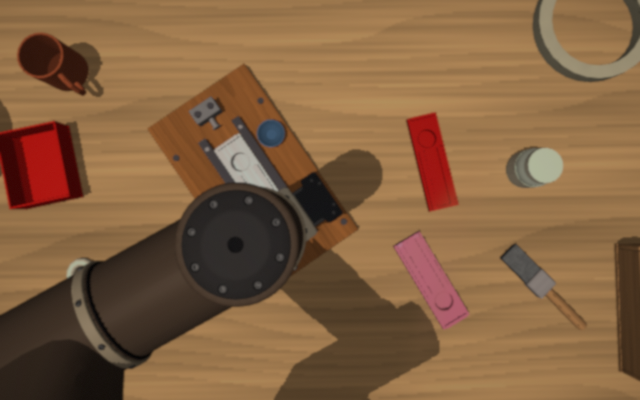

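```bash
python3 - <<'E'
from h import *
f=arm.grab_frame("side")
ex=np.array([.8327,.5537,0]);ey=np.array([-.5537,.8327,0])
p=np.array([.4645,.0315,.0826])
im=cv2.resize(f["image"][100:200,200:320,::-1],None,fx=6,fy=6,interpolation=cv2.INTER_CUBIC)
def m(q,c):
    u,v=proj(f,q); cv2.circle(im,(int((u-200)*6+3),int((v-100)*6+3)),4,c,-1)
for a in(-.0095,.0095):
    for b in(-.021,.021): m(p+a*ex+b*ey,(0,0,255))
m(p,(0,255,0)); m([.5028,.0573,.052],(255,0,0))
cv2.imwrite("pics/chk1.png",im)
E
```

```text
(no output)
```

View pics/chk1.png

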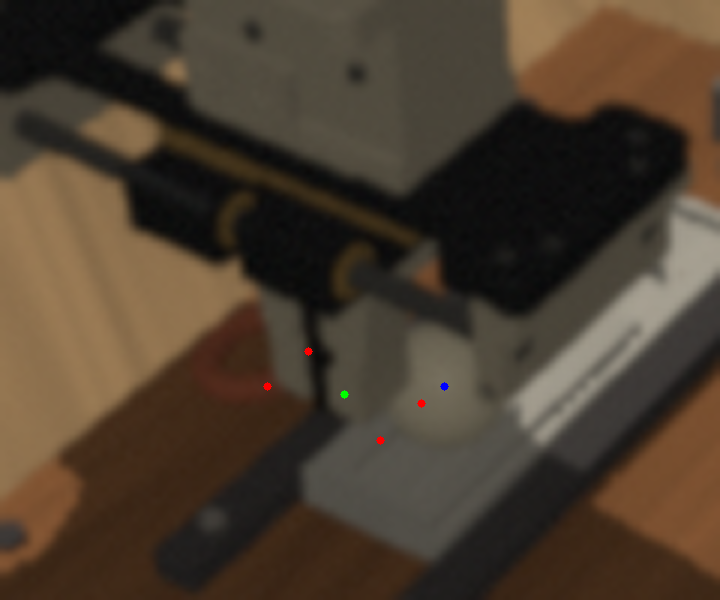

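The projected fingertip corners fall on the visible fingers, centred behind the ball and about 17 mm clear of it. Now down to a tip height of about 39.5 mm.

```bash
python3 -m handwheel '[[0,0,-0.5,0],[0,0,-1,0],[0,0,-1,0],[0,0,-0.8,0],[0,0,-0.5,0],[0,0,-0.3,0],[0,0,-0.2,0],[0,0,0,0],[0,0,0,0],[0,0,0,0]]'
```

```text
t: 4.55
eef_pos: [0.4642, 0.0314, 0.2169]
ee_rot: [-3.142, 0.001, -2.555]
force: [-0.6, 0.1, -0.7]
width: 0.0004
```

```bash
python3 -m handwheel '[[0.1,0.067,0,0],[0.2,0.133,0,0],[0.2,0.133,0,0],[0.2,0.133,0,0],[0.2,0.133,0,0],[0.15,0.1,0,0],[0.15,0.1,0,0],[0.15,0.1,0,0],[0.15,0.1,0,0],[0.15,0.1,0,0],[0.2,0.133,0,0],[0.2,0.133,0,0],[0.2,0.133,0,0],[0.2,0.133,0,0],[0.2,0.133,0,0],[0.2,0.133,0,0],[0.2,0.133,0,0],[0.2,0.133,0,0],[0.2,0.133,0,0],[0.1,0.067,0,0]]'
python3 - <<'E'
from h import *
f=arm.grab_frame("side")
cv2.imwrite("pics/p2.png",cv2.resize(f["image"][75:250,180:390,::-1],None,fx=3.4,fy=3.4,interpolation=cv2.INTER_CUBIC))
s=arm.get_state();print(s["eef_pos"],s["ee_rot"],s["force"])
E
```

```text
t: 6.55
eef_pos: [0.4999, 0.0551, 0.2167]
ee_rot: [-3.142, 0.0, -2.555]
force: [0.3, -0.2, 0.6]
width: 0.0005
[0.49991974 0.05515227 0.21665439] [-3.14153294e+00  6.92854544e-05 -2.55466646e+00] [ 0.41749891 -0.22492005 -0.39667818]
```

View pics/p2.png

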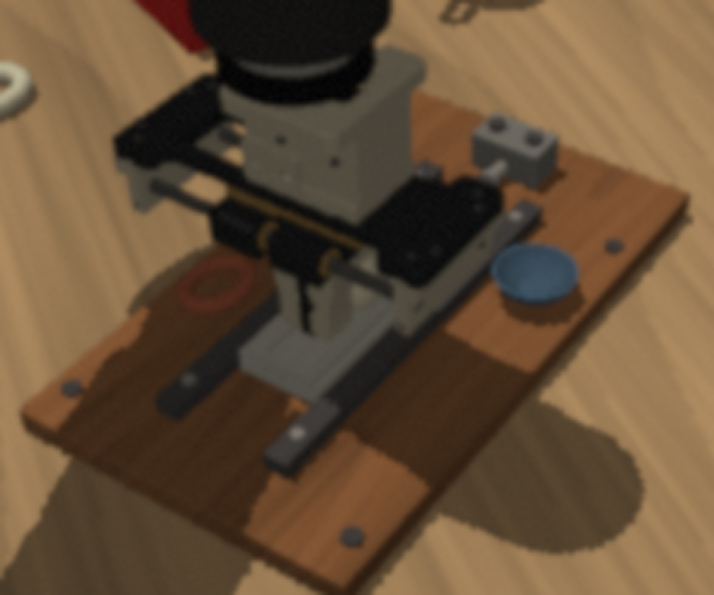

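```bash
python3 -m handwheel '[[0.1,0.067,0,0],[0.2,0.133,0,0],[0.2,0.133,0,0],[0.2,0.133,0,0],[0.2,0.133,0,0],[0.2,0.133,0,0],[0.2,0.133,0,0],[0.2,0.133,0,0],[0.2,0.133,0,0],[0.2,0.133,0,0],[0.2,0.133,0,0],[0.2,0.133,0,0],[0.2,0.133,0,0],[0.2,0.133,0,0],[0.2,0.133,0,0],[0.2,0.133,0,0],[0.2,0.133,0,0],[0.2,0.133,0,0],[0.2,0.133,0,0],[0.1,0.067,0,0]]'
python3 - <<'E'
from h import *
f=arm.grab_frame("side")
cv2.imwrite("pics/p3.png",cv2.resize(f["image"][75:250,180:390,::-1],None,fx=3.4,fy=3.4,interpolation=cv2.INTER_CUBIC))
s=arm.get_state();print(s["eef_pos"],s["ee_rot"],s["force"])
f=arm.grab_frame("top");save(f,"p3t.png")
E
```

```text
t: 8.6
eef_pos: [0.5379, 0.0804, 0.2167]
ee_rot: [-3.142, 0.0, -2.555]
force: [-0.5, 0.1, 0.6]
width: 0.0009
[0.53793579 0.08044016 0.21666469] [-3.14152268e+00  1.68834727e-04 -2.55468430e+00] [ 0.03788406  0.3204021  -0.57600031]
```

View pics/p3.png

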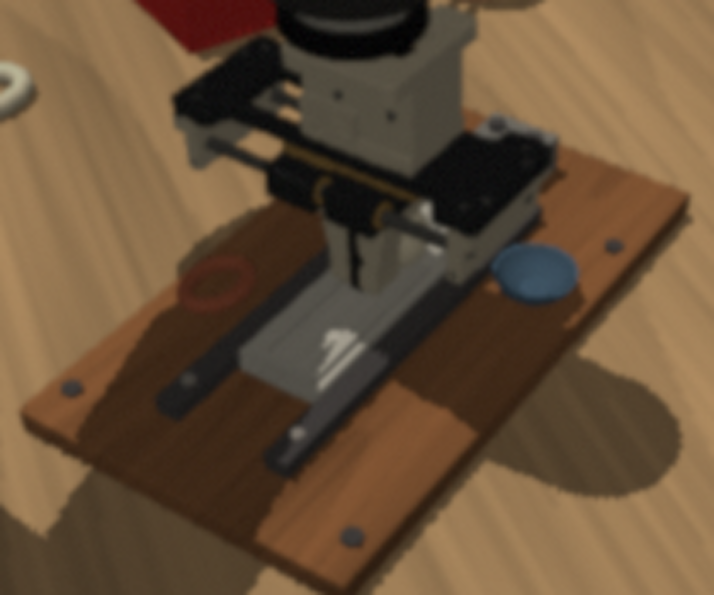

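View pics/p3t.png

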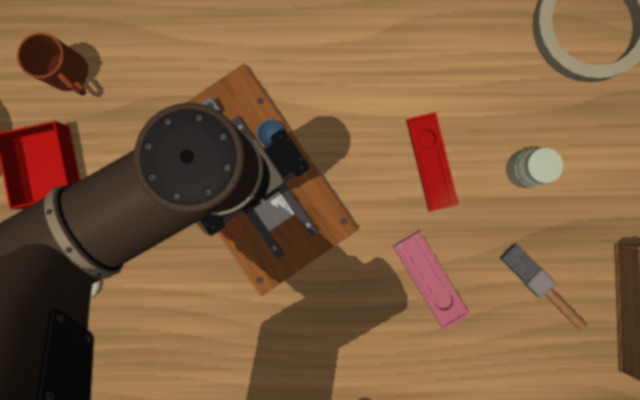

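```bash
python3 -m handwheel '[[0.1,0.067,0,0],[0.15,0.1,0,0],[0.15,0.1,0,0],[0.15,0.1,0,0],[0.15,0.1,0,0],[0.15,0.1,0,0],[0.15,0.1,0,0],[0.15,0.1,0,0],[0.15,0.1,0,0],[0.15,0.1,0,0],[0.15,0.1,0,0],[0.05,0.033,0,0]]'
python3 -m handwheel '[[0.05,0.033,0,0],[0.1,0.067,0,0],[0.1,0.067,0,0]]'
python3 -m handwheel '[[0.1,0.067,0,0],[0.1,0.067,0,0],[0.1,0.067,0,0]]'
python3 - <<'E'
from h import *
f=arm.grab_frame("side")
cv2.imwrite("pics/p4.png",cv2.resize(f["image"][75:250,180:390,::-1],None,fx=3.4,fy=3.4,interpolation=cv2.INTER_CUBIC))
s=arm.get_state();print(s["eef_pos"],s["ee_rot"],s["force"])
E
```

```text
t: 9.9
eef_pos: [0.5543, 0.0914, 0.2167]
ee_rot: [-3.142, 0.0, -2.555]
force: [-0.3, 0.4, -0.1]
width: 0.0003
t: 10.2
eef_pos: [0.5567, 0.0929, 0.2167]
ee_rot: [3.142, 0.0, -2.555]
force: [1.0, -0.1, 0.8]
width: 0.0003
t: 10.5
eef_pos: [0.5591, 0.0946, 0.2164]
ee_rot: [3.141, -0.002, -2.555]
force: [-2.8, -1.5, 1.2]
width: 0.0007
[0.55942294 0.09475914 0.21647397] [ 3.14146705e+00 -1.20566535e-03 -2.55496227e+00] [-2.84912457 -2.33972845  0.82484424]
```

View pics/p4.png

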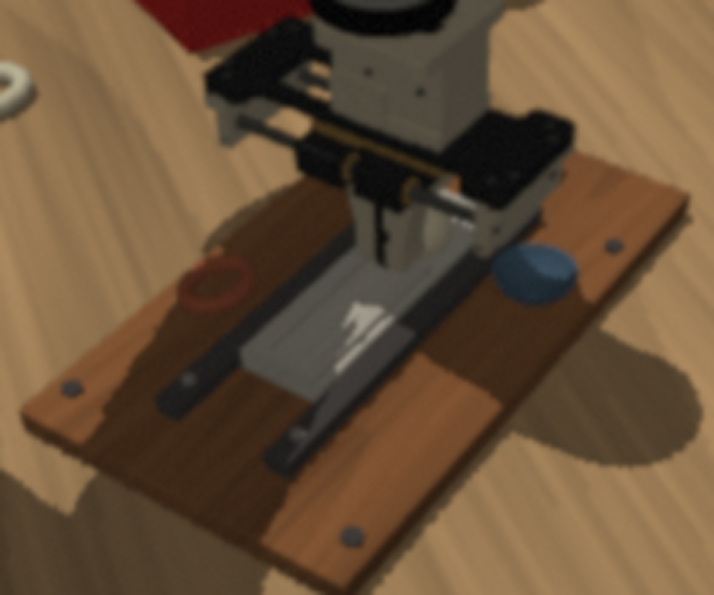

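```bash
cat > ballfit.py <<'E'
from h import *
from scipy.optimize import least_squares
ex=np.array([.8327,.5537,0]);ey=np.array([-.5537,.8327,0]);S0=np.array([.5429,.0840,0])
f=arm.grab_frame("side")
fl,cx,cy,R,t=cam(f); vv,uu=np.mgrid[0:400,0:640]; Z=f["depth"].astype(float)
W=(np.stack([(uu-cx)/fl*Z,(vv-cy)/fl*Z,Z],-1)-t)@R
J=np.stack([(W-S0)@ex,(W-S0)@ey,W[...,2]],-1)
s=arm.get_state(); fx=(s["eef_pos"]-S0)@ex; print("finger x,y",fx,(s["eef_pos"]-S0)@ey,"z",s["eef_pos"][2]-.178,"F jig",s["force"]@ex,s["force"]@ey,s["force"][2])
m=(J[...,0]>fx+.011)&(J[...,0]<fx+.06)&(np.abs(J[...,1])<.022)&(J[...,2]>.040)&(J[...,2]<.08)
X=J[m]; print(len(X), X.min(0).round(4),X.max(0).round(4))
r=least_squares(lambda c:np.linalg.norm(X-c,axis=1)-.02,[fx+.03,0,.045],loss="soft_l1",f_scale=.002); print("ball jig",r.x.round(4),"rms",np.sqrt((r.fun**2).mean()))
sl=(np.abs(J[...,1])<.024)&(np.abs(J[...,2]-.032)<.006)&(J[...,0]<-.02)&(J[...,0]>-.11)
print("slide rear x",np.percentile(J[sl][:,0],[0.5,2,5]).round(4))
im=f["image"].copy(); im[m]=[255,0,0]
import sys
cv2.imwrite("pics/"+sys.argv[1],cv2.resize(im[75:250,180:390,::-1],None,fx=3.4,fy=3.4,interpolation=cv2.INTER_NEAREST))
E
python3 ballfit.py b4.png
```

```text
finger x,y 0.0197501340763306 -0.0001996310065573249 z 0.038489011791499744 F jig -2.927290531739043 -0.49821174968121623 0.8739696651701347
81 [ 0.0347 -0.0208  0.0402] [ 0.0556 -0.0107  0.0625]
ball jig [ 0.0493 -0.0002  0.0438] rms 0.0010518576090577517
slide rear x [-0.0868 -0.0865 -0.086 ]
```

View pics/b4.png

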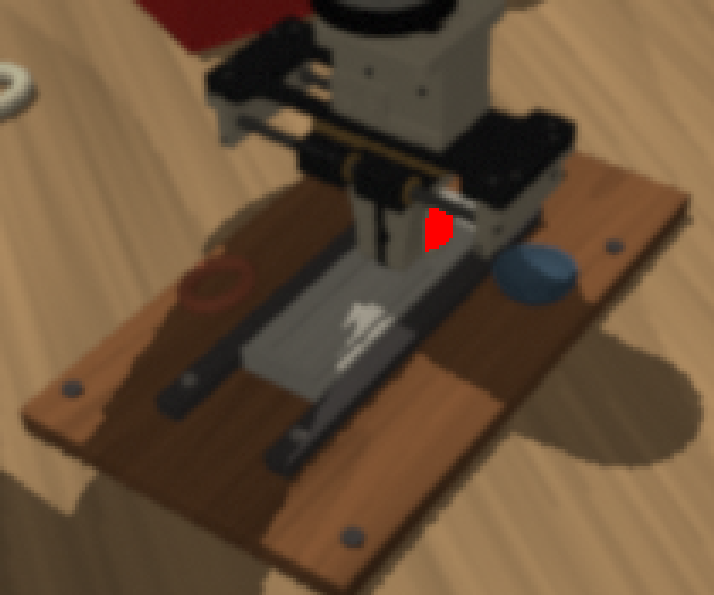

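The ball fits at jig x = 49.3 mm, at pocket height, and the slide's rear has moved forward about 3–4 mm. The force is about 3 N, so the ball is in the pocket and carrying the slide. Continuing.

```bash
python3 -m handwheel '[[0.1,0.067,0,0],[0.1,0.067,0,0],[0.1,0.067,0,0],[0.1,0.067,0,0],[0.1,0.067,0,0],[0.1,0.067,0,0],[0.1,0.067,0,0],[0.1,0.067,0,0]]'
python3 -m handwheel '[[0.1,0.067,0,0],[0.1,0.067,0,0],[0.1,0.067,0,0],[0.1,0.067,0,0],[0.1,0.067,0,0],[0.1,0.067,0,0],[0.1,0.067,0,0],[0.1,0.067,0,0]]'; python3 ballfit.py b5.png
```

```text
t: 11.4
eef_pos: [0.5677, 0.1004, 0.2166]
ee_rot: [-3.142, -0.0, -2.555]
force: [-2.3, -2.7, 1.1]
width: 0.0001
t: 12.2
eef_pos: [0.5757, 0.1057, 0.2166]
ee_rot: [3.142, -0.0, -2.555]
force: [-2.3, -1.7, 2.3]
width: 0.0006
finger x,y 0.03953580240870817 -0.00011434757422205622 z 0.03867194000848195 F jig -2.460270944397104 0.11862861568384873 0.5912611390595733
78 [ 0.0508 -0.0205  0.041 ] [ 0.0795 -0.0094  0.0618]
ball jig [ 0.0691 -0.0001  0.0438] rms 0.0011729654735619158
slide rear x [-0.067  -0.0667 -0.0664]
```

View pics/b5.png

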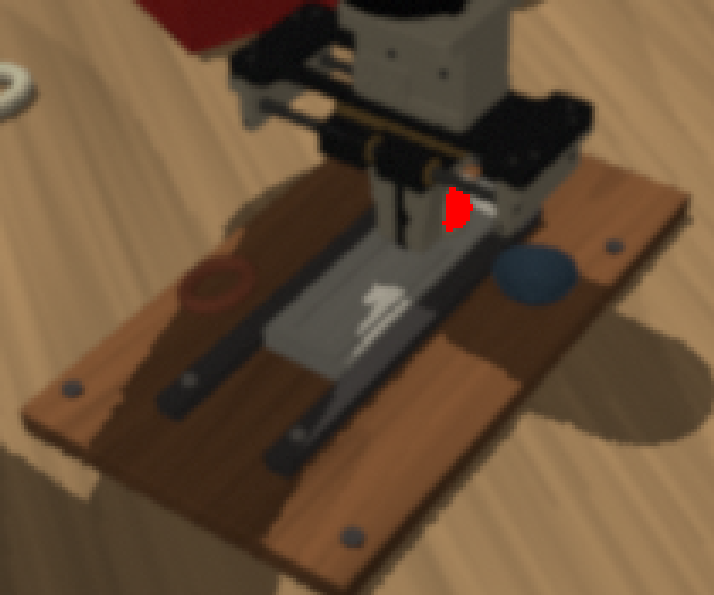

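The slide follows the ball, with the rear corner now at zoom (265,330). The force is steady at about 2.5–3 N. On to the pin.

```bash
python3 -m handwheel '[[0.1,0.067,0,0],[0.1,0.067,0,0],[0.1,0.067,0,0],[0.1,0.067,0,0],[0.1,0.067,0,0],[0.1,0.067,0,0],[0.1,0.067,0,0]]'
python3 -m handwheel '[[0.08,0.053,0,0],[0.08,0.053,0,0],[0.08,0.053,0,0]]'
python3 -m handwheel '[[0.08,0.053,0,0],[0.08,0.053,0,0]]'
python3 -m handwheel '[[0.08,0.053,0,0],[0.08,0.053,0,0]]'; python3 ballfit.py b6.png
```

```text
t: 12.95
eef_pos: [0.5827, 0.1104, 0.2167]
ee_rot: [-3.142, -0.0, -2.555]
force: [-2.7, -1.0, 1.1]
width: 0.0005
t: 13.25
eef_pos: [0.585, 0.1119, 0.2167]
ee_rot: [3.142, -0.0, -2.555]
force: [-3.8, -2.4, 2.7]
width: 0.0007
t: 13.45
eef_pos: [0.5858, 0.1124, 0.2163]
ee_rot: [3.141, -0.003, -2.555]
force: [-5.5, -4.1, 4.0]
width: 0.0004
t: 13.65
eef_pos: [0.5872, 0.1133, 0.2163]
ee_rot: [3.141, -0.003, -2.555]
force: [-6.7, -4.8, 4.2]
width: 0.0002
finger x,y 0.053329935817837196 -0.00011547626906986212 z 0.0382938484686243 F jig -6.364918096764401 -0.2434380429013073 2.633381951730351
84 [ 0.0678 -0.0215  0.0405] [ 0.0934 -0.0089  0.0618]
ball jig [ 0.0823 -0.0002  0.0435] rms 0.0010631938479440121
slide rear x [-0.0545 -0.0541 -0.0538]
```

Pin contact came at a finger x of about 51 mm, with force up to about 6.5–8 N. About 8 mm remains, in small steps with force checks.

```bash
python3 -m handwheel '[[0.06,0.04,0,0],[0.06,0.04,0,0],[0.06,0.04,0,0],[0.06,0.04,0,0]]'
python3 -m handwheel '[[0.06,0.04,0,0],[0.06,0.04,0,0]]'
python3 -m handwheel '[[0.04,0.027,0,0],[0.04,0.027,0,0]]'; python3 ballfit.py b7.png
```

```text
t: 14.1
eef_pos: [0.5897, 0.1149, 0.2163]
ee_rot: [3.141, -0.003, -2.555]
force: [-7.0, -5.6, 3.5]
width: 0.0006
t: 14.3
eef_pos: [0.5909, 0.1157, 0.2163]
ee_rot: [3.141, -0.003, -2.555]
force: [-5.6, -3.4, 3.3]
width: -0.0
t: 14.5
eef_pos: [0.5917, 0.1162, 0.2163]
ee_rot: [3.141, -0.003, -2.555]
force: [-5.1, -3.7, 3.4]
width: 0.0007
finger x,y 0.058554746115045915 -0.0001542091720556623 z 0.0383034229572691 F jig -6.729776177400485 -0.31101193690698037 3.5796713096419004
81 [ 0.0699 -0.021   0.0405] [ 0.1004 -0.0087  0.0627]
ball jig [ 0.0862 -0.      0.0442] rms 0.001171528591878045
slide rear x [-0.0489 -0.0488 -0.0485]
```

```bash
for i in 1; do python3 -m handwheel '[[0.03,0.02,0,0],[0.03,0.02,0,0]]'; done
python3 -m handwheel '[[0.03,0.02,0,0],[0.03,0.02,0,0]]'
python3 -m handwheel '[[0.03,0.02,0,0]]'
python3 -m handwheel '[[0.03,0.02,0,0]]'
```

```text
t: 14.75
eef_pos: [0.5922, 0.1166, 0.2163]
ee_rot: [3.141, -0.003, -2.555]
force: [-6.8, -4.3, 3.1]
width: 0.0003
t: 14.95
eef_pos: [0.5929, 0.1171, 0.2163]
ee_rot: [3.141, -0.003, -2.555]
force: [-5.9, -3.5, 3.1]
width: 0.0008
t: 15.05
eef_pos: [0.5932, 0.1172, 0.2163]
ee_rot: [3.141, -0.003, -2.555]
force: [-5.6, -4.2, 3.8]
width: 0.0007
t: 15.15
eef_pos: [0.5935, 0.1175, 0.2163]
ee_rot: [3.141, -0.003, -2.555]
force: [-6.6, -3.9, 2.3]
width: 0.0004
```

```bash
python3 -m handwheel '[[0.02,0.013,0,0]]'
python3 -m handwheel '[[0.02,0.013,0,0]]'
python3 -m handwheel '[[0.02,0.013,0,0]]'
python3 -m handwheel '[[0,0,0,0]]'
```

```text
t: 15.25
eef_pos: [0.5937, 0.1176, 0.2163]
ee_rot: [3.141, -0.003, -2.555]
force: [-6.5, -4.4, 2.7]
width: 0.0004
t: 15.35
eef_pos: [0.5939, 0.1177, 0.2163]
ee_rot: [3.141, -0.003, -2.555]
force: [-6.0, -3.4, 3.9]
width: 0.0007
t: 15.45
eef_pos: [0.594, 0.1178, 0.2163]
ee_rot: [3.141, -0.003, -2.555]
force: [-6.6, -4.1, 3.7]
width: 0.0007
t: 15.55
eef_pos: [0.594, 0.1178, 0.2163]
ee_rot: [3.141, -0.003, -2.555]
force: [-6.4, -4.3, 4.0]
width: -0.0002
```

```bash
python3 -m handwheel '[[0.02,0.013,0,0],[0.02,0.013,0,0]]'
python3 -m handwheel '[[0.02,0.013,0,0]]'
python3 -m handwheel '[[0.02,0.013,0,0]]'
python3 -m handwheel '[[0.02,0.013,0,0]]'
python3 ballfit.py b8.png
```

```text
t: 15.75
eef_pos: [0.5942, 0.1179, 0.2162]
ee_rot: [3.141, -0.004, -2.555]
force: [-6.5, -5.2, 4.6]
width: 0.0003
t: 15.85
eef_pos: [0.5943, 0.1179, 0.2162]
ee_rot: [3.141, -0.004, -2.555]
force: [-7.3, -5.6, 4.2]
width: 0.0009
t: 15.95
eef_pos: [0.5944, 0.118, 0.2161]
ee_rot: [3.141, -0.005, -2.555]
force: [-7.9, -5.2, 5.0]
width: -0.0
t: 16.05
eef_pos: [0.5944, 0.118, 0.2161]
ee_rot: [3.141, -0.005, -2.556]
force: [-9.6, -6.3, 6.0]
width: 0.0005
finger x,y 0.061724316230716246 -0.00019518231354757036 z 0.038075287433852245 F jig -9.382152302015472 0.37262229264936864 5.012942633258229
83 [ 0.0756 -0.0208  0.0404] [ 0.1    -0.0086  0.0618]
ball jig [ 0.0906 -0.0003  0.0438] rms 0.0009214477483405921
slide rear x [-0.0464 -0.0461 -0.0457]
```

```bash
python3 -m handwheel '[[0.02,0.013,0,0]]'
python3 -m handwheel '[[0.01,0.007,0,0],[0,0,0,0]]'
```

```text
t: 16.2
eef_pos: [0.5945, 0.1181, 0.2161]
ee_rot: [3.141, -0.006, -2.556]
force: [-9.7, -5.6, 6.0]
width: 0.0004
t: 16.4
eef_pos: [0.5945, 0.1181, 0.216]
ee_rot: [3.141, -0.006, -2.556]
force: [-9.6, -5.3, 4.5]
width: 0.0004
```

```bash
python3 -m handwheel '[[0.02,0.013,0,0],[0,0,0,0]]'
python3 -m handwheel '[[0.02,0.013,0,0],[0,0,0,0]]'
```

```text
t: 16.6
eef_pos: [0.5946, 0.1181, 0.216]
ee_rot: [3.141, -0.006, -2.556]
force: [-9.7, -6.7, 6.1]
width: 0.0005
t: 16.8
eef_pos: [0.5947, 0.1182, 0.2159]
ee_rot: [3.141, -0.007, -2.556]
force: [-10.6, -6.6, 6.0]
width: 0.0007
```

Force is about 12.5 N horizontal against a stationary slide, so this is the hard stop. Backing off level, then up.

```bash
python3 -m handwheel '[[-0.04,-0.027,0,0],[-0.04,-0.027,0,0],[-0.06,-0.04,0,0],[-0.08,-0.053,0,0],[-0.1,-0.067,0,0],[-0.15,-0.1,0,0],[-0.2,-0.133,0,0],[-0.3,-0.2,0,0],[-0.4,-0.266,0,0],[-0.5,-0.333,0,0],[-0.5,-0.333,0,0],[-0.3,-0.2,0,0],[0,0,0,0]]'
python3 ballfit.py b9.png
```

```text
t: 18.1
eef_pos: [0.5696, 0.1016, 0.2168]
ee_rot: [3.142, 0.0, -2.555]
force: [0.3, -0.1, 0.2]
width: 0.0003
finger x,y 0.032338669326221946 -0.00016912751998073247 z 0.03884473402973676 F jig -0.041481802016227386 0.07387151730184956 -0.21474432893145673
74 [ 0.0694 -0.0195  0.0405] [ 0.0921 -0.001   0.063 ]
ball jig [ 0.0689 -0.0211  0.0594] rms 0.002889617069577879
slide rear x [-0.0465 -0.0461 -0.0456]
```

View pics/b9.png

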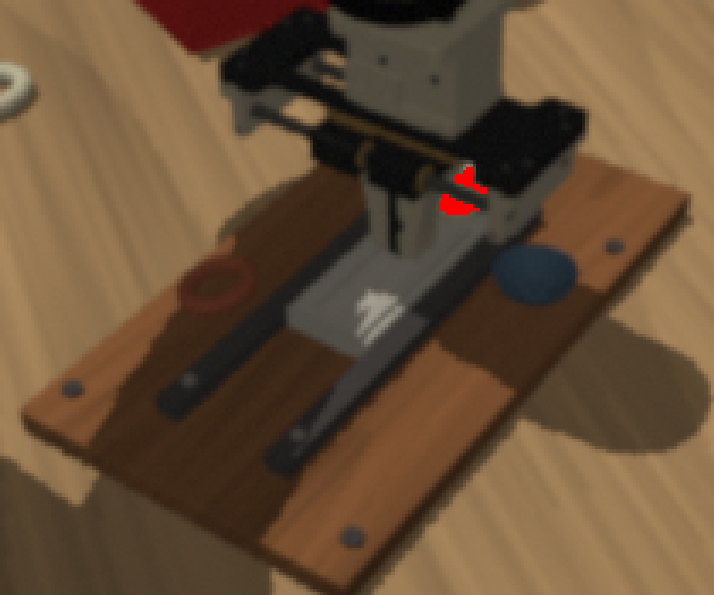

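The finger is clear of the ball at zero force, and the slide stayed put. That ball fit is spoiled by the arm's occlusion. I'll rise and move aside to check.

```bash
python3 -m handwheel '[[0,0,0.5,0],[0,0,1,0],[0,0,2,0],[0,0,2,0],[0,0,2,0],[0,0,2,0],[0,0,2,0],[0,-2,2,0],[0,-3,2,0],[0,-4,1,0],[0,-4,0,0],[0,-4,0,0],[0,-4,0,0],[0,-4,0,0],[0,-4,0,0],[0,-4,0,0],[0,-3,0,0],[0,-1,0,0],[0,0,0,0]]'
cat > fin.py <<'E'
from h import *
import sys
ex=np.array([.8327,.5537,0]);ey=np.array([-.5537,.8327,0]);S0=np.array([.5429,.0840,0])
for n in("top","side"):
    f=arm.grab_frame(n)
    cr=f["image"][60:300,140:365] if n=="top" else f["image"][95:250,180:390]
    cv2.imwrite(f"pics/fin{sys.argv[1]}{n}.png",cv2.resize(cr[...,::-1],None,fx=2.5 if n=="top" else 3.6,fy=2.5 if n=="top" else 3.6,interpolation=cv2.INTER_CUBIC))
    fl,cx,cy,R,t=cam(f); vv,uu=np.mgrid[0:400,0:640]; Z=f["depth"].astype(float)
    W=(np.stack([(uu-cx)/fl*Z,(vv-cy)/fl*Z,Z],-1)-t)@R
    J=np.stack([(W-S0)@ex,(W-S0)@ey,W[...,2]],-1)
    m=(np.hypot(J[...,0]-.091,J[...,1])<.022)&(J[...,2]>.042)&(J[...,2]<.08)
    X=J[m]; a=np.c_[2*X,np.ones(len(X))]; s=np.linalg.lstsq(a,(X**2).sum(1),rcond=None)[0]
    print(n,"ball",s[:3].round(4),"r",np.sqrt(s[3]+(s[:3]**2).sum()).round(4),"top z",X[:,2].max().round(4),len(X))
    sl=(np.abs(J[...,1])<.022)&(np.abs(J[...,2]-.032)<.006)
    print(" slide x",np.percentile(J[sl][:,0],[.5,99.5]).round(4))
E
python3 fin.py A
```

```text
t: 20.05
eef_pos: [0.5698, -0.2694, 0.382]
ee_rot: [-3.141, 0.0, -2.557]
force: [-0.4, 0.7, 0.3]
width: 0.0004
top ball [0.0897 0.0001 0.0432] r 0.019 top z 0.0637 377
 slide x [-0.0446  0.1452]
side ball [ 0.0895 -0.0009  0.0448] r 0.0189 top z 0.0644 246
 slide x [-0.0459  0.147 ]
```

```bash
sleep 1
```

View pics/finAtop.png

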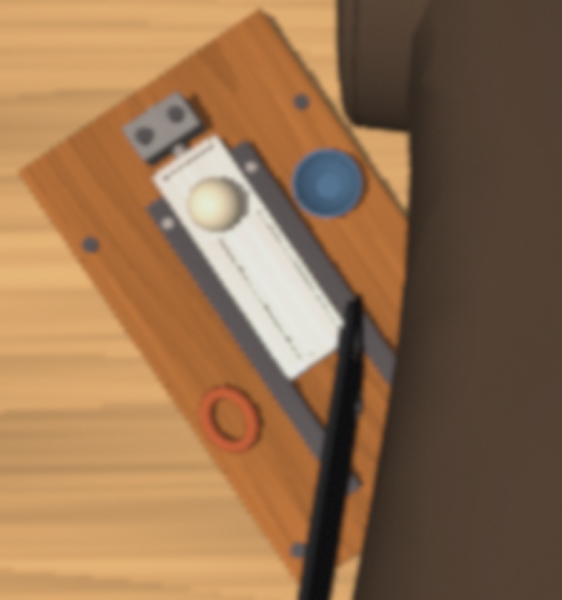

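View pics/finAside.png

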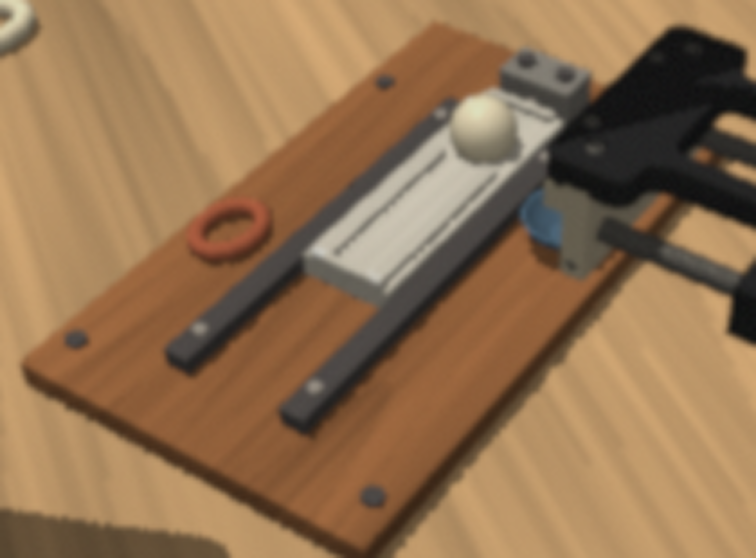

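The ball sits in the pocket at centre height of about 43 mm. The link at (230,419) and the dish at (329,184) haven't moved. One more check on the pin: its protrusion before against the slide-to-block gap now.

```bash
python3 - <<'E'
from h import *
import pickle
f0=pickle.load(open("top0.pkl","rb")); f1=arm.grab_frame("top")
a=cv2.resize(f0["image"][85:135,185:260,::-1],None,fx=10,fy=10,interpolation=cv2.INTER_CUBIC)
b=cv2.resize(f1["image"][85:135,185:260,::-1],None,fx=10,fy=10,interpolation=cv2.INTER_CUBIC)
cv2.imwrite("pics/pa.png",np.clip(a*1.6,0,255)); cv2.imwrite("pics/pb.png",b)
E
```

```text
[ WARN:0@2.385] global loadsave.cpp:1063 imwrite_ Unsupported depth image for selected encoder is fallbacked to CV_8U.
```

View pics/pa.png

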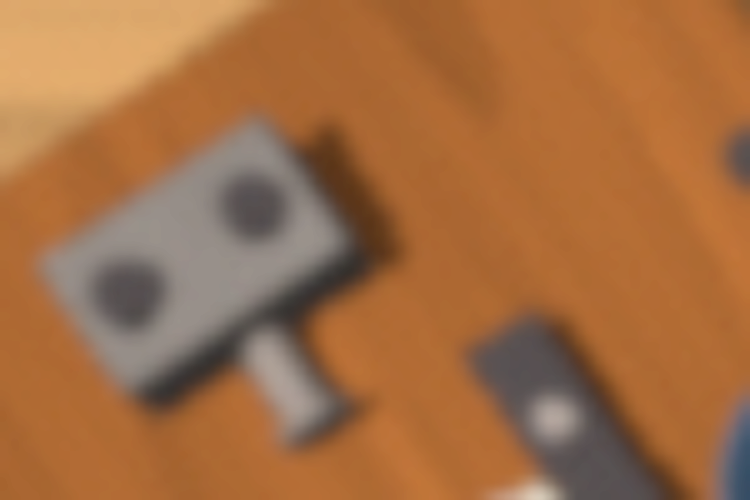

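View pics/pb.png

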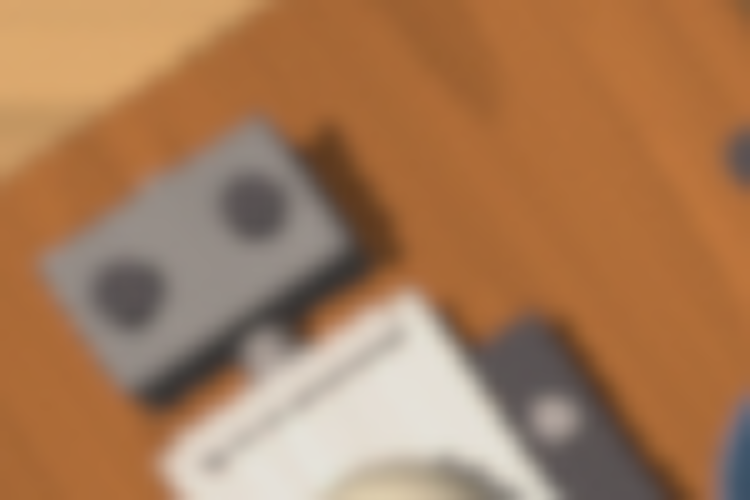

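```bash
python3 - <<'E'
from h import *
import pickle
f=pickle.load(open("top0.pkl","rb"))
ex=np.array([.8327,.5537,0]);S0=np.array([.5429,.0840,0])
c=lambda x,y,z:(ray(f,185+x/10-.45,85+y/10-.45,z)-S0)@ex
print("head face top", c(312,420,.034),c(312,428,.034),c(318,412,.034),"slide front now",c(160,465,.032),c(410,290,.032), "block face top",c(135,392,.044),c(350,245,.044))
print("head edge ends",[c(290,445,.026),c(350,405,.026)])
E
```

```text
head face top 0.12479408481902665 0.12357028985390903 0.1253972821798682 slide front now 0.134202809454196 0.1351294425399928 block face top 0.14435730143930853 0.14463153593903844
head edge ends [np.float64(0.1254409234712051), np.float64(0.12535177255235766)]
```

The head face was at 124.8 ± 0.7 mm and the slide front is now at 134.6 mm, so the pin moved about 9.8 mm. That agrees with a full stroke and with the hard stop felt in the force.

```bash
python3 - <<'E'
from station import arm
s=arm.get_state();print(s["t"],s["force"],abs(s["qd"]).max())
print(arm.job_done())
E
```

```text
20.2 [0.01803528 0.07435817 0.26167303] 0.009083320473959558
the job is handed in; nothing more can be done
None
```

The ball is in the slide's pocket, the slide is up against the pin, and by my checks the pin is fully in. I handed the job in at 20.2 s. I pushed only on the ball, with the closed fingers, then backed off level and lifted clear.

**Last checks:**
- **Ball:** it sits in the pocket at about 43–45 mm centre height in the two views, against 42.5 mm expected. The slide moved about 45 mm.
- **Pin:** the slide front now stands about 9.8 ± 1 mm past where the pin head started, against 10 mm for fully in. At the end the force rose from about 7.5 N to 12.5 N while the fingertip hardly moved, which I read as the hard stop.
- **Force on the ball:** the highest reading was about 14 N in total, under the 20 N limit.
- **Bystanders:** the link and the dish are where they started. The wrist force was about zero when I handed in.

**Checks that failed or disagreed:**
- One ball fit, taken just after backing off, was wrong because the arm hid most of the ball. The later clear views replaced it.
- The side camera put the ball 1–2 mm higher than the top view, within the calibration error.
- The pin's stroke was never measured directly. It is inferred from the pictures and the force rise.

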